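Set out the gilding kit from its carried pile

TASK

The gilding kit was carried to the counter in one pile: the red-capped jar stands in the small green-rimmed mixing well, which is nested in the large blue-rimmed well, and all of it stands on the orange silicone block. Take the pile apart from the top, one piece at a time, each lifted clear without bringing the next one up with it: stand the jar and then the two wells upright in the middle of the mats of their own colours, and last lay the block flat in the middle of the turntable. Set the pieces down rather than dropping them, and leave the burnisher and the blue tea bowl where they are.

Things in the scene. Friction and masses are not known exactly. Their poses are not given: they have to be found in the camera images.
- jar: Small glass jar with a ribbed red screw cap, round and upright: 30 mm across, 58 mm tall (cap the top 18 mm), about 60 g. Origin: centre of its underside; z up. At the start it stands loose on the inner floor of the small well, with about 21 mm of it above that well's rim.
- small_well: Small white ceramic mixing well (round cup) with a green rim band: 52 mm across and straight-sided over its top 18 mm (about 51 mm between flats of the wall), narrowing below to a 42 mm foot; 42 mm tall, wall 3.5 mm, inner floor 5 mm above the origin, about 70 g. Origin: centre of its underside; z up. At the start it stands loose in the large well, with its top 17 mm above that well's rim.
- large_well: Large white ceramic mixing well with a blue rim band: 68 mm across and straight-sided over its top 15 mm, narrowing below to a 58 mm foot; 30 mm tall, wall 4 mm, inner floor 5 mm above the origin, about 130 g. Origin: centre of its underside; z up. At the start it stands on the block, near its middle.
- block: Orange hard silicone block, 120 mm long (its x axis), 60 mm wide (its y axis), 28 mm high, about 240 g. Origin: centre of its underside; z up. At the start it lies on the bamboo board under the pile, its x axis within 0.6 rad of world x. The board is fixed, 15 mm thick, so its top is at z = 0.015; all the mats, the turntable and the bystanders stand on it.
- mat_red: The jar's place: red round silicone mat, 80 mm across, 4 mm thick, stuck to the bamboo board. Origin: centre of its underside; z up; its top is 4 mm above the origin.
- mat_green: The small well's place: green round silicone mat, 80 mm across, 4 mm thick, stuck to the bamboo board. Origin: centre of its underside; z up; its top is 4 mm above the origin.
- mat_blue: The large well's place: blue round silicone mat, 80 mm across, 4 mm thick, stuck to the bamboo board. Origin: centre of its underside; z up; its top is 4 mm above the origin.
- turntable: The block's place: low plastic modelling turntable, locked by its lever and fixed, so it does not turn. Grey round plate 160 mm across with dark rings about its centre, its flat top 40 mm above the origin; a black lever with a white tip stands out below the plate along -x to 102 mm from the axis. Origin: on the axis, at the underside of the base; z up.
- burnisher: Bystander, leave alone: steel burnisher with a dark wooden handle, 144 mm long, 11 mm thick, lying roughly along x, tip to +x. Origin: near its middle, underside.
- tea_bowl: Bystander, leave alone: blue tea bowl with a gold-mended crack, 90 mm across, 50 mm tall, standing upright. Origin: centre of its underside.
Mind the look-alikes: they are no part of the job. What is meant by the jar is not turquoise, and is the smaller of those in its own colour.

How it is judged:
On the way, in this order (a step that is already met when the one before it is completed fails the run):
1. the red-capped jar stands on the red mat, released, with both wells still nested on the block (horizontal distance between jar and mat_red below 0.015 m and z of jar in the frame of mat_red between 0 and 0.009 m and angle between jar's own z axis and vertical below 0.08 rad and contact force between the fingers and jar below 0.1 N and horizontal distance between small_well and large_well below 0.015 m and z of small_well in the frame of large_well between -0.001 and 0.011 m and horizontal distance between large_well and block below 0.025 m and z of large_well in the frame of block between 0.022 and 0.034 m), for 0.2 s.
2. the small well stands on the green mat, released, with the large well still on the block (horizontal distance between small_well and mat_green below 0.015 m and z of small_well in the frame of mat_green between 0 and 0.009 m and angle between small_well's own z axis and vertical below 0.08 rad and contact force between the fingers and small_well below 0.1 N and horizontal distance between large_well and block below 0.025 m and z of large_well in the frame of block between 0.022 and 0.034 m), for 0.2 s.
3. the large well stands on the blue mat, released (horizontal distance between large_well and mat_blue below 0.015 m and z of large_well in the frame of mat_blue between 0 and 0.009 m and angle between large_well's own z axis and vertical below 0.08 rad and contact force between the fingers and large_well below 0.1 N), for 0.2 s.
4. the block lies on the turntable, released (horizontal distance between block and turntable below 0.015 m and z of block in the frame of turntable between 0.036 and 0.045 m and angle between block's own z axis and vertical below 0.08 rad and contact force between the fingers and block below 0.1 N), for 0.2 s.
At the end, for the whole second after the job is handed in: Jar on the red mat, small well on the green mat, large well on the blue mat and block on the turntable, each within 15 mm of the middle, resting on it (height within 5 mm), upright or flat within 0.08 rad, released and at rest (all of step 3 and all of step 4 and horizontal distance between jar and mat_red below 0.015 m and z of jar in the frame of mat_red between 0 and 0.009 m and angle between each of jar, small_well's own z axis and vertical below 0.08 rad and contact force between the fingers and jar below 0.1 N and linear speed of each of jar, small_well, large_well, block below 0.02 m/s and angular speed of each of jar, small_well, large_well, block below 0.2 rad/s and horizontal distance between small_well and mat_green below 0.015 m and z of small_well in the frame of mat_green between 0 and 0.009 m and contact force between the fingers and small_well below 0.1 N); the robot touches nothing.
It fails at once if a piece of the pile is lifted with the piece above still standing in or on it ((horizontal distance between jar and small_well below 0.015 m and z of jar in the frame of small_well between -0.001 and 0.011 m and z of small_well in the frame of large_well above 0.015 m) or (horizontal distance between small_well and large_well below 0.015 m and z of small_well in the frame of large_well between -0.001 and 0.011 m and z of large_well in the frame of block above 0.04 m) or (horizontal distance between large_well and block below 0.025 m and z of large_well in the frame of block between 0.022 and 0.034 m and height (world z) of block above 0.03 m)).
It fails at once if the jar or a well is dropped (falls free for more than about 25 mm) ((contact force between the fingers and jar below 0.05 N and linear speed of jar above 0.7 m/s) or (contact force between the fingers and small_well below 0.05 N and linear speed of small_well above 0.7 m/s) or (contact force between the fingers and large_well below 0.05 N and linear speed of large_well above 0.7 m/s)).
It fails at once if the jar or a well is tipped over (angle between any of jar, small_well, large_well's own z axis and vertical above 0.7 rad).
It fails at once if the burnisher or the tea bowl is shifted by more than 20 mm (distance of any of burnisher, tea_bowl from where it was at the start of the episode above 0.02 m).
It also fails if it takes over 122 s, if anything falls off the work surface, if the arm or the gripper's body presses on something with over 40 N, if the wrist force passes 120 N, or if a joint passes its speed limit or range.

ROBOT

A 6-joint arm with a two-finger parallel gripper is mounted at the origin on the work surface. World frame = base frame: x ahead of the robot, y to its left, z up, the work surface at z = 0. Lengths are in m, angles in rad, forces in N, time in s.
With the tool pointing down it reaches from about 0.35 to 0.975 m from the base axis. Payload 4.9 kg.
Tool frame: the origin (TCP) lies on the centre line of the jaws, within the pads' length; the fingertips stand manip.tip_reach ahead of it and the grasp point (between the pads) is the TCP (manip.tip_reach is the distance from the TCP to the fingertips, in m); z points along the fingers, y is the line along which they close (so a half turn about z gives the same grasp; the last joint's range is limited). The gripper opens to 85 mm and grips with 20 to 120 N. Pads are 22 mm wide; open, the fingers measure 114 mm over their backs; the gripper's body (76 mm by 85 mm) begins 54 mm behind the grasp point. The pads swing forward as they close: fully open they stand 13 mm farther back than shut.
Start: joints at [1.005, 0.053, 1.613, -0, 1.476, -0.119], TCP at [0.27, 0.564, 0.25] pointing down, gripper open.
Joint ranges: [-3.01, 3.01], [-1.01, 2.22], [0.06, 2.58], [-1.02, 4.17], [0.09, 2.62], [-3.14, 3.14]. Speed limits (rad/s): [2.57, 2.57, 3.14, 3.14, 3.14, 3.14].

INTERFACE

Orientations are given as a unit quaternion [w, x, y, z].
In Python, from plant import manip gives the robot as it stands. The module is installed in compiled form; this text tells all that it offers.
- The arm moves only by the tool move_arm, never from a script. Its argument "rows" is a list of rows, each a list of 7 numbers: the shift along the tool's x, y, z in cm, then the turn, a rotation vector about the tool's x, y, z in degrees, then the opening, from -1 (shut) to 1 (fully open). In form: [[tx, ty, tz, ax, ay, az, jaw], ...]. A call has 1 to 20 rows; each row shifts and turns the commanded pose from where the row before left it, along the tool's axes as they then stand; what a row does not reach is not made up. A row lasts 1/12 s, in which the tool goes at most 41.7 mm and 7.16 degrees, less where a joint would pass 70% of its speed; a pose out of reach is approached as far as the arm can. A call is refused whole if a number of a shift passes 4.17 or a number of a turn 7.16, either way. A call with a gripper value outside its range is refused whole. The fingers move at their own pace and stop on an object; the grip force is fixed at half the most. Time passes only in rows, so rows that do not move let the fingers close. It gives the time, the measured TCP pose, the force, the opening and the grip force at its end, in the units of the state.
- manip.state(): the state, without advancing time (a new reading comes with each control period).
- manip.grab_frame(name): name is "scene" or "top" or "wrist"; returns a dict with "img" (480x640x3 uint8, blue, green, red), "mtx" (3x3 intrinsics, pixels), "R" (3x3) and "t" (3): a world point X has camera coordinates R X + t. Camera axes: x right, y down, z forward; pixel columns grow to the right and rows downward; lengths in m; the calibration is good to about 2 mm. A picture is of the moment at which its call begins. There is no depth.
- manip.job_done(): hands the job in; it is judged then, once.
The state is a dict: "time": time; "joint_pos": joint angles; "joint_vel": joint speeds; "joint_efforts": joint torques, N m; "tool_pos": TCP position; "tool_rot": TCP orientation; "contact_force": force on the tool from outside, world axes, zero at the start; "ft_torque": the same for the moment, N m; "gripper_width": opening from 0.0 (shut) to 1.0 (fully open); "grasp_force": force on a finger pad.
Only numpy, scipy, OpenCV 4.12 (cv2) and the standard library are available. Lean on these libraries where they do the work, as an engineer would, in place of code of your own. Each camera call takes 0.05 s, during which the arm holds its last target. There are 200 camera calls.

## Working session

There is one attempt and no reset: what is moved stays moved. The work goes in short steps, Python scripts to look and compute and a tool call to move; the robot and the scene stay as the last step left them, time stands still between calls to the robot, and variables do not carry over. Pictures are saved under pics/ and viewed, at most 14 in all, crops included, and the job is handed in when it is done.

Besides the shell and the picture viewer there is one more tool, called after "Call:" as name(argument=value, ...), one argument or row to a line, values as JSON. move_arm: Moves the arm, as the interface text tells. Its arguments: {"type":"object","properties":{"rows":{"type":"array","items":{"type":"array","items":{"type":"number"}}}},"required":["rows"]}

```bash
mkdir -p pics
python3 - <<'E'
from plant import manip
import cv2,pickle
d={}
for n in("scene","top","wrist"):
    f=manip.grab_frame(n); d[n]=f; cv2.imwrite(f"pics/{n}0.png",f["img"])
    print(n,f["mtx"].tolist(),(-f["R"].T@f["t"]).round(3),f["R"].round(3).tolist())
pickle.dump(d,open("f0.pkl","wb"))
print(manip.state(),manip.tip_reach)
E
```

```text
scene [[554.6173314767881, 0.0, 319.076756551889], [0.0, 554.6173314767881, 239.15818339705837], [0.0, 0.0, 1.0]] [ 1.225 -0.36   0.862] [[0.462, 0.887, 0.001], [0.594, -0.309, -0.743], [-0.659, 0.343, -0.669]]
top [[480.61507808692977, 0.0, 320.1877661953328], [0.0, 480.61507808692977, 244.70066871344739], [0.0, 0.0, 1.0]] [0.371 0.024 1.02 ] [[-0.001, -1.0, -0.001], [-0.995, 0.001, -0.098], [0.098, 0.001, -0.995]]
wrist [[358.79962618677706, 0.0, 323.20091192597476], [0.0, 358.79962618677706, 235.33335474810823], [0.0, 0.0, 1.0]] [0.193 0.599 0.373] [[0.432, 0.902, -0.001], [0.852, -0.408, 0.328], [0.295, -0.143, -0.945]]
{'time': 0.15, 'joint_pos': array([ 1.00500012e+00,  5.32069772e-02,  1.61398799e+00,  3.44820404e-05,
        1.47602430e+00, -1.18999643e-01]), 'joint_vel': array([-3.48959194e-05, -1.31716538e-03, -2.32756497e-03,  4.16045239e-04,
       -7.51745330e-04,  5.66437773e-04]), 'joint_efforts': array([ 9.73398819e-04, -3.94245207e+01, -3.70720553e+01, -1.12149271e-04,
        4.65901670e-03,  6.31240766e-06]), 'tool_pos': array([0.26978941, 0.56325613, 0.24933872]), 'tool_rot': array([-2.89231309e-04,  2.21546262e-01,  9.75149523e-01, -7.60334227e-04]), 'contact_force': array([0.03619849, 0.18524938, 0.42422417]), 'ft_torque': array([-0.01368062, -0.03058347, -0.04837848]), 'grasp_force': 0.0, 'gripper_width': 0.9994566142898318} 0.019
```

View pics/top0.png

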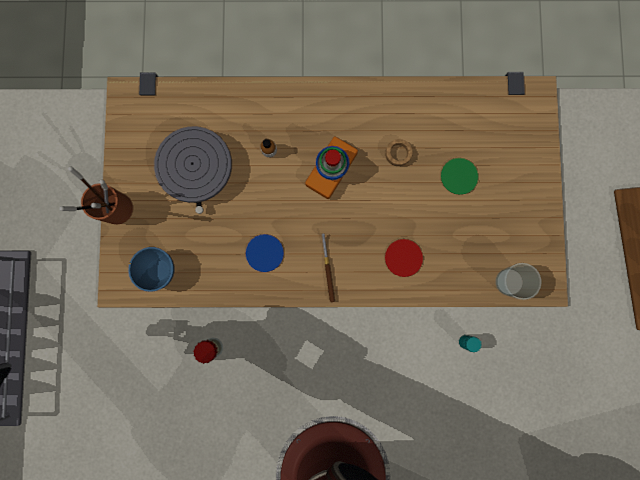

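View pics/scene0.png

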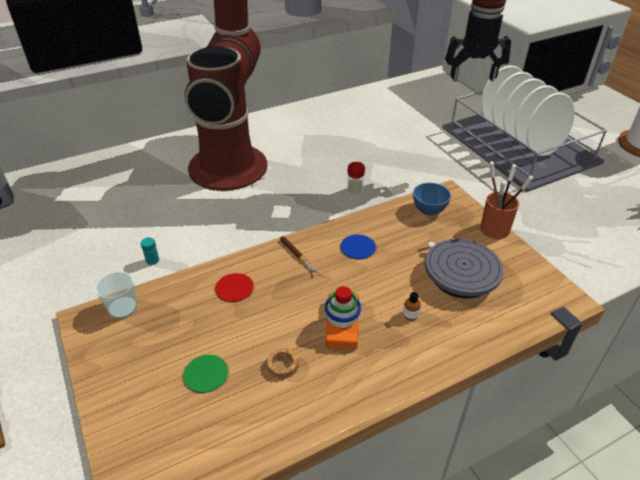

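Top view candidates for the jar:
- Red cap on the pile at (333,157).
- Larger red-capped jar off the board at (205,351).
- Turquoise jar at (470,343).
- Brown bottle at (268,147), also a distractor.

By the description I choose (333,157), and will check it in a close crop. Mats in the top view: red (404,258), green (460,176), blue (265,253). Turntable (193,163), burnisher (329,268), bowl (152,269).

```bash
cat > h.py <<'E'
import numpy as np,cv2
from scipy.optimize import minimize
T=np.linspace(0,2*np.pi,60,endpoint=False)
def proj(f,X):
    c=X@f["R"].T+f["t"]; p=c@f["mtx"].T; return p[:,:2]/p[:,2:]
def cyl(r,z0,z1):
    return lambda q: np.array([[q[0]+r*np.cos(a),q[1]+r*np.sin(a),z] for z in(z0,z1) for a in T])
def box(l,w,z0,z1):
    def g(q):
        c,s=np.cos(q[2]),np.sin(q[2])
        return np.array([[q[0]+c*a*l/2-s*b*w/2,q[1]+s*a*l/2+c*b*w/2,z] for z in(z0,z1) for a in(-1,1) for b in(-1,1)])
    return g
RNG={"red":[((0,150,60),(6,255,255)),((174,150,60),(180,255,255))],"green":[((50,90,40),(80,255,255))],
"blue":[((105,130,60),(130,255,255))],"orange":[((7,190,120),(16,255,255))],"grey":[((100,5,50),(150,70,150))]}
def hull(f,col,roi):
    x0,y0,x1,y1=roi; h=cv2.cvtColor(f["img"],cv2.COLOR_BGR2HSV)[y0:y1,x0:x1]
    m=sum(cv2.inRange(h,*r) for r in RNG[col])
    if col in("grey","orange"): m=cv2.morphologyEx(m,cv2.MORPH_OPEN,np.ones((3,3)))
    p=cv2.findNonZero(m)[:,0].astype(np.float64)
    p=np.vstack([p+d+[x0,y0] for d in([-.5,-.5],[.5,-.5],[-.5,.5],[.5,.5])])
    return cv2.convexHull(p.astype(np.float32))
def fit(views,shape,q0):
    def cost(q):
        s=0
        for f,H in views:
            P=cv2.convexHull(proj(f,shape(q)).astype(np.float32))
            i=cv2.intersectConvexConvex(P,H)[0]; a,b=cv2.contourArea(P),cv2.contourArea(H); s+=1-i/(a+b-i+1e-9)
        return s/len(views)
    n=len(q0); S=np.vstack([q0]+[np.array(q0)+.012*e*(1 if k<2 else 8) for k,e in enumerate(np.eye(n))])
    r=minimize(cost,q0,method="Nelder-Mead",options=dict(initial_simplex=S,xatol=1e-5,fatol=1e-6)); return r.x,1-r.fun
def p2w(f,u,v,z):
    d=f["R"].T@np.linalg.inv(f["mtx"])@[u,v,1]; c=-f["R"].T@f["t"]; return c+d*(z-c[2])/d[2]
E
python3 - <<'E'
from h import *
import pickle
d=pickle.load(open("f0.pkl","rb")); t,s=d["top"],d["scene"]
J=[("jarcap","red",(315,140,350,175),(325,280,360,303),cyl(.015,.093,.111),.111,(333,157)),
("small","green",(312,140,352,182),(322,285,365,325),cyl(.026,.083,.090),.09,(333,160)),
("large","blue",(310,140,356,187),(318,285,368,335),cyl(.034,.067,.073),.073,(333,163)),
("mred","red",(375,230,435,285),(205,265,265,310),cyl(.04,.015,.019),.019,(404,258)),
("mgreen","green",(435,150,485,205),(170,345,240,400),cyl(.04,.015,.019),.019,(460,176)),
("mblue","blue",(240,228,292,280),(332,228,385,264),cyl(.04,.015,.019),.019,(265,253)),
("table","grey",(150,120,238,207),None,cyl(.08,.047,.055),.055,(193,163))]
for n,c,a,b,sh,z,px in J:
    q0=p2w(t,*px,z)[:2]
    o=[n]
    for vs in ([(t,a)],[(s,b)],[(t,a),(s,b)]):
        if any(r is None for _,r in vs): continue
        q,i=fit([(f,hull(f,c,r)) for f,r in vs],sh,q0); o+=[q.round(4),round(i,3)]
    print(*o)
q0=[*p2w(t,331,167,.043)[:2],-.4]
print("block",fit([(t,hull(t,"orange",(295,125,370,210)))],box(.12,.06,.015,.043),q0))
print("table dot",p2w(t,192.5,163,.055))
for n,u,v,z in(("bottle",268,147,.05),("ring",400,152,.03),("burn0",322,234,.02),("burn1",333,300,.02),("bowl",152,269,.06),("bigjar",205,351,.08)): print(n,p2w(t,u,v,z).round(3))
im=cv2.resize(t["img"][110:220,240:440],None,fx=4,fy=4,interpolation=2)
im2=cv2.resize(s["img"][260:380,240:440],None,fx=4,fy=4,interpolation=2)
cv2.imwrite("pics/crop1.png",cv2.resize(np.vstack([im,im2]),None,fx=.62,fy=.62))
E
```

```text
jarcap [0.632  0.0014] 0.914 [ 0.632  -0.0012] 0.888 [6.316e-01 6.000e-04] 0.87
small [0.6308 0.0015] 0.958 [ 0.635  -0.0024] 0.907 [6.317e-01 5.000e-04] 0.851
large [0.6307 0.0014] 0.979 [ 0.6352 -0.0024] 0.793 [0.6312 0.0009] 0.818
mred [ 0.4421 -0.1486] 0.984 [ 0.4433 -0.1516] 0.977 [ 0.4427 -0.1506] 0.947
mgreen [ 0.6159 -0.27  ] 0.981 [ 0.6171 -0.2729] 0.971 [ 0.6161 -0.2709] 0.946
mblue [0.4524 0.1425] 0.976 [0.4535 0.1402] 0.934 [0.453  0.1419] 0.939
table [0.6343 0.289 ] 0.965
block (array([ 0.6349548 ,  0.00205563, -0.5216529 ]), np.float64(0.9130133001481373))
table dot [0.63407457 0.28714798 0.055     ]
bottle [0.669 0.133 0.05 ]
ring [ 0.664 -0.143  0.03 ]
burn0 [0.491 0.022 0.02 ]
burn1 [ 0.354 -0.001  0.02 ]
bowl [0.416 0.361 0.06 ]
bigjar [0.258 0.247 0.08 ]
```

View pics/crop1.png

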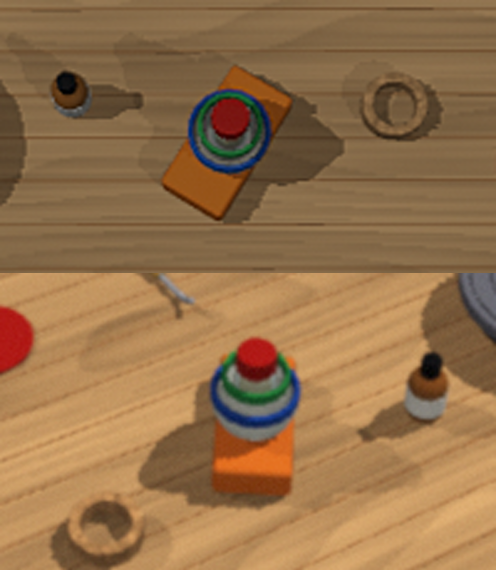

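Crop 1 confirms the pile: the red cap is concentric on the green rim, then the blue rim, then the orange block. The two cameras agree to 2–4 mm. First I carry the hand over the pile at height.

Call:
move_arm(
  rows=[
    [-2.85,-1.75,0,0,0,0,0.2],
    [-2.85,-1.75,0,0,0,0,0.2],
    [-2.85,-1.75,0,0,0,0,0.2],
    [-2.85,-1.75,0,0,0,0,0.2],
    [-2.85,-1.75,0,0,0,0,0.2],
    [-2.85,-1.75,0,0,0,0,0.2],
    [-2.85,-1.75,0,0,0,0,0.2],
    [-2.85,-1.75,0,0,0,0,0.2],
    [-2.85,-1.75,0,0,0,0,0.2],
    [-2.85,-1.75,0,0,0,0,0.2],
    [-2.85,-1.75,0,0,0,0,0.2],
    [-2.85,-1.75,0,0,0,0,0.2],
    [-2.85,-1.75,0,0,0,0,0.2],
    [-2.85,-1.75,0,0,0,0,0.2],
    [-2.85,-1.75,0,0,0,0,0.2],
    [-2.85,-1.75,0,0,0,0,0.2],
    [-2.85,-1.75,0,0,0,0,0.2],
    [-2.85,-1.75,0,0,0,0,0.2],
    [-2.85,-1.75,0,0,0,0,0.2],
    [-2.85,-1.75,0,0,0,0,0.2],
  ],
)

```text
time: 1.82
tool_pos: [0.6333, 0.0001, 0.2498]
tool_rot: [-0.0, 0.222, 0.975, 0.0]
contact_force: [-0.2, -0.7, 0.8]
gripper_width: 0.603
grasp_force: 0.0
```

```bash
cat >> h.py <<'E'
from scipy.spatial.transform import Rotation as Ro
def todo(s,P):
    q=s["tool_rot"]; R=Ro.from_quat(np.r_[q[1:],q[0]]).as_matrix()
    yaw=np.degrees(np.arctan2(R[1,1],R[0,1]))
    print("t",round(s["time"],2),"pos",s["tool_pos"].round(4),"yaw_y",yaw.round(2),"tilt",np.degrees(np.arccos(-R[2,2])).round(2),"F",s["contact_force"].round(1),"w",round(s["gripper_width"]*85,1),"g",round(s["grasp_force"],1))
    if P is not None: print("delta tool cm",((R.T@(np.array(P)-s["tool_pos"]))*100).round(2))
E
python3 - <<'E'
from h import *
from plant import manip
todo(manip.state(),(.6315,.0005,.112)); print(manip.tip_reach)
f=manip.grab_frame("wrist"); cv2.imwrite("pics/w1.png",f["img"])
print((-f["R"].T@f["t"]).round(3))
for n,c,sh in(("cap","red",cyl(.015,.093,.111)),("sm","green",cyl(.026,.083,.09)),("lg","blue",cyl(.034,.067,.073))):
    print(n,fit([(f,hull(f,c,(0,0,640,480)))],sh,[.6315,.0005]))
E
```

```text
t 1.82 pos [6.333e-01 1.000e-04 2.498e-01] yaw_y 64.39 tilt 0.04 F [-0.2 -0.7  0.8] w 51.2 g 0.0
delta tool cm [ 0.17 -0.04 13.78]
0.019
[0.556 0.036 0.373]
cap (array([ 0.45729016, -0.10125582]), np.float64(0.11095241067064843))
sm (array([ 6.31470642e-01, -4.19306934e-04]), np.float64(0.15970006457792896))
lg (array([ 6.31316395e-01, -8.71588757e-05]), np.float64(0.9831520924103971))
```

View pics/w1.png

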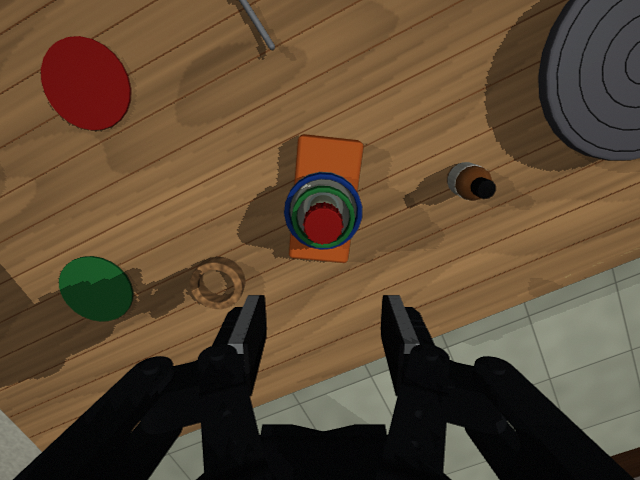

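The wrist view shows the pile at (323,212), free of neighbours between the fingers; its large-well fit (0.6313, 0.000) agrees with the other cameras. Descending to the cap, then closing.

Call:
move_arm(
  rows=[
    [0.17,-0.03,2,0,0,0,0.2],
    [0,0,2.5,0,0,0,0.2],
    [0,0,2.5,0,0,0,0.2],
    [0,0,2.5,0,0,0,0.2],
    [0,0,2,0,0,0,0.2],
    [0,0,1.3,0,0,0,0.2],
    [0,0,1,0,0,0,0.2],
    [0,0,0,0,0,0,0.2],
    [0,0,0,0,0,0,0.2],
    [0,0,0,0,0,0,-1],
    [0,0,0,0,0,0,-1],
    [0,0,0,0,0,0,-1],
    [0,0,0,0,0,0,-1],
    [0,0,0,0,0,0,-1],
    [0,0,0,0,0,0,-1],
    [0,0,0,0,0,0,-1],
  ],
)

```text
time: 3.2
tool_pos: [0.6325, 0.0019, 0.1146]
tool_rot: [0.002, 0.222, 0.975, 0.0]
contact_force: [-0.7, -0.8, 6.3]
gripper_width: 0.323
grasp_force: 59.1
```

Run:
```python
from h import *
from plant import manip
todo(manip.state(),(.4427,-.150,.2)); 
f=manip.grab_frame("scene"); cv2.imwrite("pics/s2.png",cv2.resize(f["img"][200:380,220:460],None,fx=3,fy=3))
```

```text
t 3.2 pos [0.6325 0.0019 0.1146] yaw_y 64.4 tilt 0.21 F [-0.7 -0.8  6.3] w 27.4 g 59.1
delta tool cm [ 10.52 -21.9   -8.6 ]
```

View pics/s2.png

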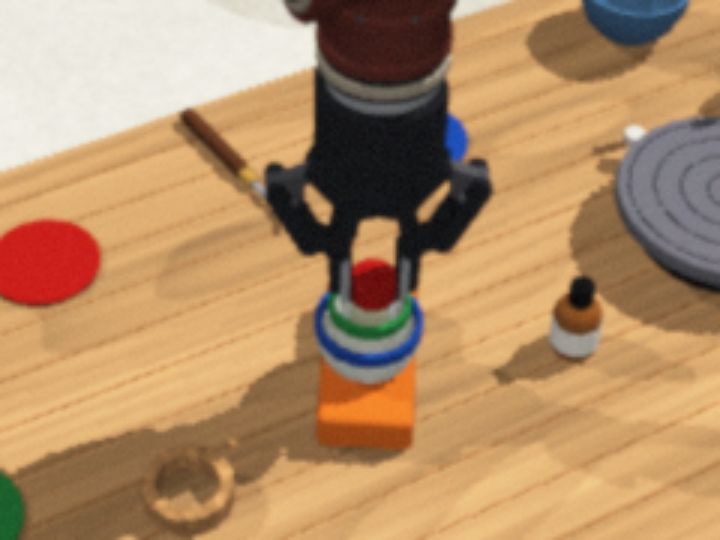

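The pads hold the cap (377,285 in the crop), with opening 27 mm and grip 59 N. Lifting straight up, then to the red mat.

Call:
move_arm(
  rows=[
    [0,0,-0.5,0,0,0,-1],
    [0,0,-1,0,0,0,-1],
    [0,0,-1.5,0,0,0,-1],
    [0,0,-2,0,0,0,-1],
    [0,0,-2,0,0,0,-1],
    [0,0,-2,0,0,0,-1],
    [1,-2,0,0,0,0,-1],
    [1.2,-2.5,0,0,0,0,-1],
    [1.2,-2.5,0,0,0,0,-1],
    [1.2,-2.5,0,0,0,0,-1],
    [1.2,-2.5,0,0,0,0,-1],
    [1.2,-2.5,0,0,0,0,-1],
    [1.2,-2.5,0,0,0,0,-1],
    [1.2,-2.5,0,0,0,0,-1],
    [0.9,-2,0,0,0,0,-1],
    [0,0,0,0,0,0,-1],
    [0,0,0,0,0,0,-1],
  ],
)

```text
time: 4.67
tool_pos: [0.4453, -0.1478, 0.2035]
tool_rot: [0.001, 0.223, 0.975, -0.0]
contact_force: [-0.2, -0.0, -0.9]
gripper_width: 0.324
grasp_force: 59.2
```

Run:
```python
from h import *
from plant import manip
todo(manip.state(),(.4427,-.150,.0806))
f=manip.grab_frame("scene"); cv2.imwrite("pics/s3.png",cv2.resize(f["img"][150:390,150:450],None,fx=2.5,fy=2.5))
```

```text
t 4.67 pos [ 0.4453 -0.1478  0.2035] yaw_y 64.28 tilt 0.12 F [-0.2 -0.  -0.9] w 27.5 g 59.2
delta tool cm [ 0.16 -0.32 12.29]
```

View pics/s3.png

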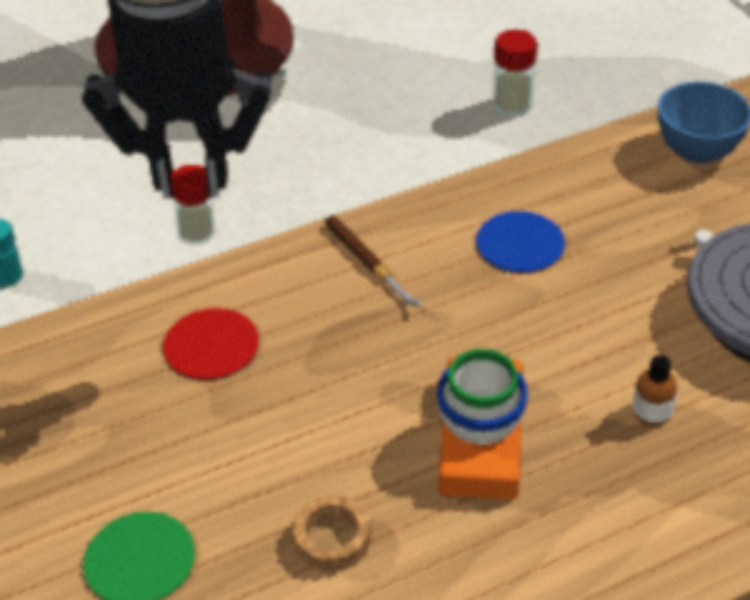

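The jar hangs upright at (193,205) of the crop, and both wells are still nested on the block at (483,395). Lowering it to just above the mat, then touching down in small steps.

Call:
move_arm(
  rows=[
    [0.16,-0.3,1.5,0,0,0,-1],
    [0,0,2.5,0,0,0,-1],
    [0,0,2.5,0,0,0,-1],
    [0,0,2.5,0,0,0,-1],
    [0,0,1.7,0,0,0,-1],
    [0,0,0.8,0,0,0,-1],
    [0,0,0.3,0,0,0,-1],
    [0,0,0,0,0,0,-1],
    [0,0,0,0,0,0,-1],
  ],
)

```text
time: 5.47
tool_pos: [0.4438, -0.1494, 0.0856]
tool_rot: [0.001, 0.221, 0.975, -0.0]
contact_force: [0.1, -0.0, -0.1]
gripper_width: 0.323
grasp_force: 59.2
```

Call:
move_arm(
  rows=[
    [0,0,0.15,0,0,0,-1],
    [0,0,0.15,0,0,0,-1],
    [0,0,0,0,0,0,-1],
    [0,0,0,0,0,0,-1],
  ],
)

```text
time: 5.8
tool_pos: [0.4429, -0.1494, 0.0818]
tool_rot: [0.0, 0.222, 0.975, -0.0]
contact_force: [0.1, -0.7, -0.5]
gripper_width: 0.324
grasp_force: 59.2
```

Call:
move_arm(
  rows=[
    [0,0,0.1,0,0,0,-1],
    [0,0,0.1,0,0,0,-1],
    [0,0,0,0,0,0,-1],
    [0,0,0,0,0,0,-1],
  ],
)

```text
time: 6.13
tool_pos: [0.4434, -0.1496, 0.0806]
tool_rot: [0.001, 0.222, 0.975, -0.0]
contact_force: [-1.6, -0.4, 4.6]
gripper_width: 0.326
grasp_force: 60.0
```

It touches the mat with 4.6 N at the expected height. Releasing and rising.

Call:
move_arm(
  rows=[
    [0,0,0,0,0,0,0.1],
    [0,0,0,0,0,0,0.1],
    [0,0,0,0,0,0,0.1],
    [0,0,0,0,0,0,0.1],
    [0,0,-1,0,0,0,0.1],
    [0,0,-2.5,0,0,0,0.1],
    [0,0,-3,0,0,0,0.1],
    [0,0,-3,0,0,0,0.5],
    [0,0,-3,0,0,0,0.7],
    [-2,0,0,0,0,0,0.7],
    [-2,0,0,0,0,0,0.7],
    [0,0,0,0,0,0,0.7],
  ],
)

```text
time: 7.13
tool_pos: [0.481, -0.1678, 0.2065]
tool_rot: [0.002, 0.222, 0.975, -0.001]
contact_force: [0.3, 0.0, 0.1]
gripper_width: 0.846
grasp_force: 0.0
```

Run:
```python
from h import *
from plant import manip
f=manip.grab_frame("scene"); g=manip.grab_frame("top")
cap=cyl(.015,.059,.077)
H=lambda f,r:hull(f,"red",r)
im=f["img"][220:320,180:300]; cv2.imwrite("pics/s4.png",np.vstack([cv2.resize(im,(480,400)),cv2.resize(g["img"][110:210,280:400],(480,400))])[:, :] if 0 else np.hstack([cv2.resize(im,(390,325)),cv2.resize(g["img"][120:220,280:400],(390,325))]))
for n,c,sh,r in(("sm","green",cyl(.026,.083,.09),(322,285,365,325)),("lg","blue",cyl(.034,.067,.073),(318,285,368,335))):
    print(n,fit([(f,hull(f,c,r))],sh,[.6315,.0005]))
todo(manip.state(),(.6315,.0003,.0955))
```

```text
sm (array([ 0.63438028, -0.00236968]), np.float64(0.9758408305763665))
lg (array([ 0.63524716, -0.00239189]), np.float64(0.7937154586630537))
t 7.23 pos [ 0.4788 -0.1665  0.2046] yaw_y 64.4 tilt 0.03 F [-0.9 -0.9 -0. ] w 72.6 g 0.0
delta tool cm [-6.57 21.65 10.91]
```

View pics/s4.png

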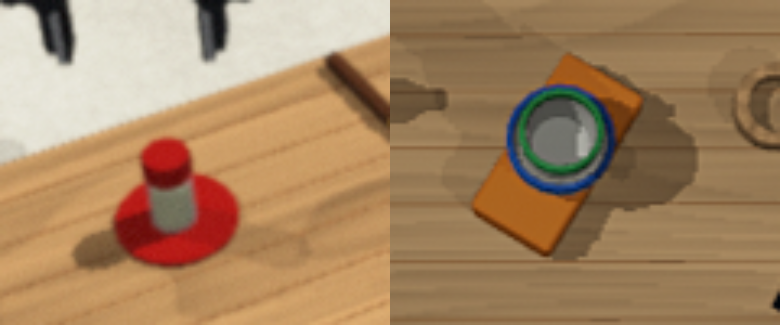

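The jar stands upright in the middle of the red mat (base about (175,222), mat centre (177,218) of the crop). The wells are unmoved. Moving over the pile.

Call:
move_arm(
  rows=[
    [-0.9,3,0,0,0,0,0.7],
    [-0.9,3,0,0,0,0,0.7],
    [-0.9,3,0,0,0,0,0.7],
    [-0.9,3,0,0,0,0,0.7],
    [-0.9,3,0,0,0,0,0.7],
    [-0.9,3,0,0,0,0,0.7],
    [-0.9,2.5,0,0,0,0,0.7],
    [-0.3,1.15,0,0,0,0,0.7],
    [0,0,0,0,0,0,0.7],
    [0,0,0,0,0,0,0.7],
    [0,0,0,0,0,0,0.7],
  ],
)

```text
time: 8.15
tool_pos: [0.6308, -0.0006, 0.2041]
tool_rot: [-0.0, 0.222, 0.975, -0.0]
contact_force: [-0.2, 0.2, 0.4]
gripper_width: 0.858
grasp_force: 0.0
```

Run:
```python
from h import *
from plant import manip
todo(manip.state(),(.6315,.0003,.094))
f=manip.grab_frame("wrist")
for n,c,sh in(("sm","green",cyl(.026,.083,.09)),("lg","blue",cyl(.034,.067,.073))):
    print(n,fit([(f,hull(f,c,(260,120,400,280)))],sh,[.6315,.0005]))
```

```text
t 8.15 pos [ 6.308e-01 -6.000e-04  2.041e-01] yaw_y 64.36 tilt 0.07 F [-0.2  0.2  0.4] w 72.9 g 0.0
delta tool cm [-0.03  0.12 11.01]
sm (array([ 6.31134901e-01, -1.74389689e-04]), np.float64(0.9829906832475848))
lg (array([ 6.31249256e-01, -4.73487492e-05]), np.float64(0.9249041492394636))
```

Wrist fit: small well at (0.6311, 0.000), IoU 0.98. Descending and gripping.

Call:
move_arm(
  rows=[
    [0,0.07,2,0,0,0,0.7],
    [0,0,2.5,0,0,0,0.7],
    [0,0,2.5,0,0,0,0.7],
    [0,0,2,0,0,0,0.7],
    [0,0,1.2,0,0,0,0.7],
    [0,0,0.8,0,0,0,0.7],
    [0,0,0,0,0,0,0.7],
    [0,0,0,0,0,0,0.7],
    [0,0,0,0,0,0,-1],
    [0,0,0,0,0,0,-1],
    [0,0,0,0,0,0,-1],
    [0,0,0,0,0,0,-1],
    [0,0,0,0,0,0,-1],
    [0,0,0,0,0,0,-1],
  ],
)

```text
time: 9.37
tool_pos: [0.6338, 0.0006, 0.0969]
tool_rot: [0.002, 0.222, 0.975, 0.0]
contact_force: [-0.0, -0.4, 5.9]
gripper_width: 0.571
grasp_force: 62.6
```

Run:
```python
from h import *
from plant import manip
todo(manip.state(),(.6165,-.2715,.19))
```

```text
t 9.37 pos [6.338e-01 6.000e-04 9.690e-02] yaw_y 64.41 tilt 0.25 F [-0.  -0.4  5.9] w 48.6 g 62.6
delta tool cm [-10.23 -25.28  -9.29]
```

Gripped (offset-corrected width ≈ 51 mm, 63 N). Lifting, then checking that the large well stayed.

Call:
move_arm(
  rows=[
    [0,0,-0.3,0,0,0,-1],
    [0,0,-0.5,0,0,0,-1],
    [0,0,-1,0,0,0,-1],
    [0,0,-1.5,0,0,0,-1],
    [0,0,-2,0,0,0,-1],
    [0,0,-2,0,0,0,-1],
    [0,0,-2,0,0,0,-1],
    [0,0,0,0,0,0,-1],
  ],
)

```text
time: 10.03
tool_pos: [0.6351, 0.0006, 0.1944]
tool_rot: [0.005, 0.221, 0.975, 0.001]
contact_force: [1.0, 1.1, 0.7]
gripper_width: 0.57
grasp_force: 62.0
```

Run:
```python
from h import *
from plant import manip
todo(manip.state(),(.6165,-.2715,.19))
f=manip.grab_frame("scene"); cv2.imwrite("pics/s5.png",cv2.resize(f["img"][200:380,220:460],None,fx=2.5,fy=2.5))
```

```text
t 10.03 pos [6.351e-01 6.000e-04 1.944e-01] yaw_y 64.41 tilt 0.59 F [1.  1.1 0.7] w 48.4 g 62.0
delta tool cm [-10.07 -25.35   0.45]
```

View pics/s5.png

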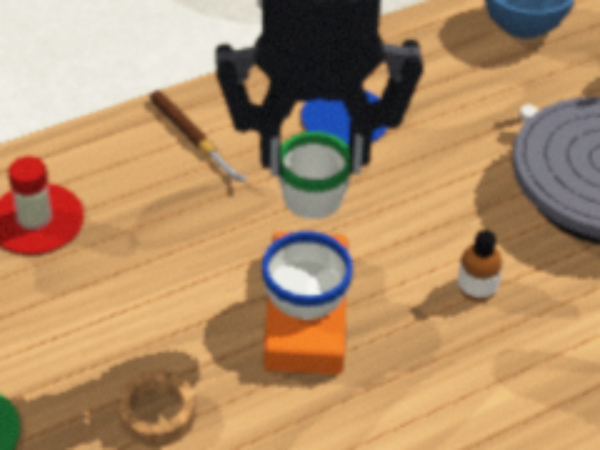

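The small well is up alone (315,175). The large well stands on the block at (308,275). On to the green mat.

Call:
move_arm(
  rows=[
    [-0.8,-2,0,0,0,0,-1],
    [-1.1,-2.75,0,0,0,0,-1],
    [-1.1,-2.75,0,0,0,0,-1],
    [-1.1,-2.75,0,0,0,0,-1],
    [-1.1,-2.75,0,0,0,0,-1],
    [-1.1,-2.75,0,0,0,0,-1],
    [-1.1,-2.75,0,0,0,0,-1],
    [-1.1,-2.75,0,0,0,0,-1],
    [-1.0,-2.6,0,0,0,0,-1],
    [-0.6,-1.5,0,0,0,0,-1],
    [0,0,0,0,0,0,-1],
    [0,0,0,0,0,0,-1],
  ],
)

```text
time: 11.08
tool_pos: [0.6131, -0.2715, 0.1861]
tool_rot: [-0.001, 0.222, 0.975, 0.001]
contact_force: [0.0, 0.3, -1.0]
gripper_width: 0.574
grasp_force: 62.1
```

Run:
```python
from h import *
from plant import manip
todo(manip.state(),(.6165,-.2715,.0679))
```

```text
t 11.08 pos [ 0.6131 -0.2715  0.1861] yaw_y 64.32 tilt 0.13 F [ 0.   0.3 -1. ] w 48.8 g 62.1
delta tool cm [-0.33  0.13 11.82]
```

Call:
move_arm(
  rows=[
    [-0.4,0.15,1.5,0,0,0,-1],
    [0,0,2.5,0,0,0,-1],
    [0,0,2.5,0,0,0,-1],
    [0,0,2.3,0,0,0,-1],
    [0,0,1.5,0,0,0,-1],
    [0,0,0.8,0,0,0,-1],
    [0,0,0.3,0,0,0,-1],
    [0,0,0,0,0,0,-1],
    [0,0,0,0,0,0,-1],
  ],
)

```text
time: 11.83
tool_pos: [0.6189, -0.272, 0.0747]
tool_rot: [0.001, 0.221, 0.975, -0.0]
contact_force: [0.3, 1.3, -0.1]
gripper_width: 0.57
grasp_force: 62.1
```

Call:
move_arm(
  rows=[
    [0,0,0.15,0,0,0,-1],
    [0,0,0.15,0,0,0,-1],
    [0,0,0,0,0,0,-1],
    [0,0,0,0,0,0,-1],
  ],
)

```text
time: 12.17
tool_pos: [0.6181, -0.272, 0.0708]
tool_rot: [0.0, 0.222, 0.975, -0.0]
contact_force: [0.4, 0.2, -0.8]
gripper_width: 0.571
grasp_force: 62.1
```

Call:
move_arm(
  rows=[
    [0,0,0.15,0,0,0,-1],
    [0,0,0.15,0,0,0,-1],
    [0,0,0,0,0,0,-1],
    [0,0,0,0,0,0,-1],
  ],
)

```text
time: 12.5
tool_pos: [0.6181, -0.272, 0.068]
tool_rot: [0.0, 0.222, 0.975, -0.0]
contact_force: [-0.9, 0.5, 3.0]
gripper_width: 0.571
grasp_force: 62.4
```

Contact at the predicted height. Releasing, rising with jaws open, and heading back over the block.

Call:
move_arm(
  rows=[
    [0,0,0,0,0,0,0.7],
    [0,0,0,0,0,0,0.7],
    [0,0,0,0,0,0,0.7],
    [0,0,0,0,0,0,0.7],
    [0,0,-1,0,0,0,0.7],
    [0,0,-2.5,0,0,0,0.7],
    [0,0,-3,0,0,0,1],
    [0,0,-3,0,0,0,1],
    [0,0,-2.5,0,0,0,1],
    [0.8,2,0,0,0,0,1],
    [1.1,2.75,0,0,0,0,1],
    [1.1,2.75,0,0,0,0,1],
    [1.1,2.75,0,0,0,0,1],
    [1.1,2.75,0,0,0,0,1],
    [1.1,2.75,0,0,0,0,1],
    [1.1,2.75,0,0,0,0,1],
    [1.1,2.75,0,0,0,0,1],
    [1.0,2.6,0,0,0,0,1],
    [0.6,1.5,0,0,0,0,1],
    [0,0,0,0,0,0,1],
  ],
)

```text
time: 14.17
tool_pos: [0.6365, 0.0037, 0.1882]
tool_rot: [0.0, 0.22, 0.976, 0.001]
contact_force: [0.4, 0.1, 0.2]
gripper_width: 0.998
grasp_force: 0.0
```

Run:
```python
from h import *
from plant import manip
f=manip.grab_frame("wrist"); todo(manip.state(),(.6312,0,.077))
print("lg",fit([(f,hull(f,"blue",(250,100,420,300)))],cyl(.034,.067,.073),[.6315,.0005]))
print("block",fit([(f,hull(f,"orange",(230,50,430,330)))],box(.12,.06,.015,.043),[.635,.002,-.52]))
cv2.imwrite("pics/w6.png",f["img"])
```

```text
t 14.22 pos [0.6365 0.002  0.1881] yaw_y 64.56 tilt 0.05 F [ 0.3 -1.  -0. ] w 84.9 g 0.0
delta tool cm [ 0.4  -0.41 11.11]
lg (array([ 6.31285748e-01, -3.17310791e-04]), np.float64(0.9818492859028396))
block (array([ 0.63426142,  0.00107967, -0.55034109]), np.float64(0.9246704845058368))
```

View pics/w6.png

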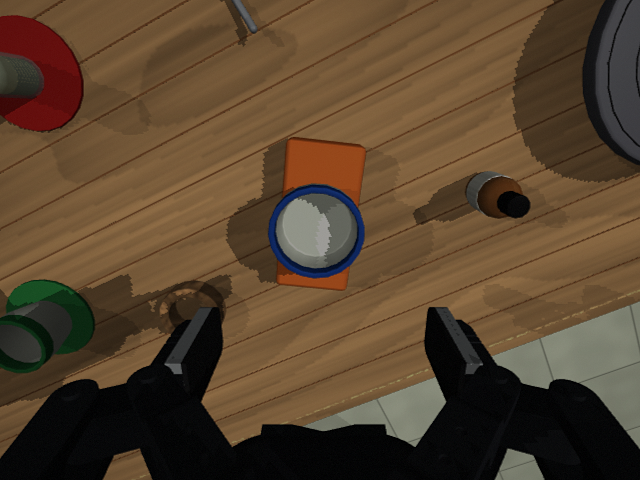

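Wrist view: large well alone on the block at (317,231), with the small well standing on the green mat at left. Descending around the rim with jaws fully open.

Call:
move_arm(
  rows=[
    [0.4,-0.4,2,0,0,0,1],
    [0,0,2.5,0,0,0,1],
    [0,0,2.5,0,0,0,1],
    [0,0,1.5,0,0,0,1],
    [0,0,0,0,0,0,1],
    [0,0,0,0,0,0,1],
  ],
)

```text
time: 14.72
tool_pos: [0.6306, -0.0021, 0.1017]
tool_rot: [-0.001, 0.222, 0.975, -0.0]
contact_force: [0.2, 0.8, 0.7]
gripper_width: 1.003
grasp_force: 0.0
```

Run:
```python
from h import *
from plant import manip
todo(manip.state(),(.6313,0,.070))
```

```text
t 14.72 pos [ 0.6306 -0.0021  0.1017] yaw_y 64.35 tilt 0.1 F [0.2 0.8 0.7] w 85.2 g 0.0
delta tool cm [0.02 0.22 3.17]
```

Call:
move_arm(
  rows=[
    [0,0.2,1,0,0,0,1],
    [0,0,1,0,0,0,1],
    [0,0,0.7,0,0,0,1],
    [0,0,0.4,0,0,0,1],
    [0,0,0,0,0,0,1],
    [0,0,0,0,0,0,1],
    [0,0,0,0,0,0,1],
  ],
)

```text
time: 15.3
tool_pos: [0.6322, 0.0004, 0.0717]
tool_rot: [0.0, 0.222, 0.975, 0.0]
contact_force: [0.3, 0.0, -0.3]
gripper_width: 0.998
grasp_force: 0.0
```

Call:
move_arm(
  rows=[
    [0,0,0,0,0,0,-1],
    [0,0,0,0,0,0,-1],
    [0,0,0,0,0,0,-1],
    [0,0,0,0,0,0,-1],
    [0,0,0,0,0,0,-1],
  ],
)

```text
time: 15.72
tool_pos: [0.633, 0.0002, 0.073]
tool_rot: [0.001, 0.221, 0.975, 0.0]
contact_force: [-1.0, -1.1, 5.3]
gripper_width: 0.776
grasp_force: 67.3
```

Held at ≈ 68 mm, 67 N. Lifting slowly, then to the blue mat.

Call:
move_arm(
  rows=[
    [0,0,-0.3,0,0,0,-1],
    [0,0,-0.5,0,0,0,-1],
    [0,0,-1,0,0,0,-1],
    [0,0,-1.5,0,0,0,-1],
    [0,0,-2,0,0,0,-1],
    [0,0,-2,0,0,0,-1],
    [0,0,-1.5,0,0,0,-1],
    [0,0,0,0,0,0,-1],
  ],
)

```text
time: 16.38
tool_pos: [0.6346, 0.0001, 0.1652]
tool_rot: [0.004, 0.222, 0.975, 0.0]
contact_force: [0.5, -0.6, -0.8]
gripper_width: 0.774
grasp_force: 67.1
```

Run:
```python
from h import *
from plant import manip
todo(manip.state(),(.4545,.1413,.16))
f=manip.grab_frame("scene"); cv2.imwrite("pics/s7.png",cv2.resize(f["img"][210:400,150:460],None,fx=2.5,fy=2.5))
```

```text
t 16.38 pos [6.346e-01 1.000e-04 1.652e-01] yaw_y 64.4 tilt 0.51 F [ 0.5 -0.6 -0.8] w 65.8 g 67.1
delta tool cm [22.35  4.95  0.35]
```

View pics/s7.png

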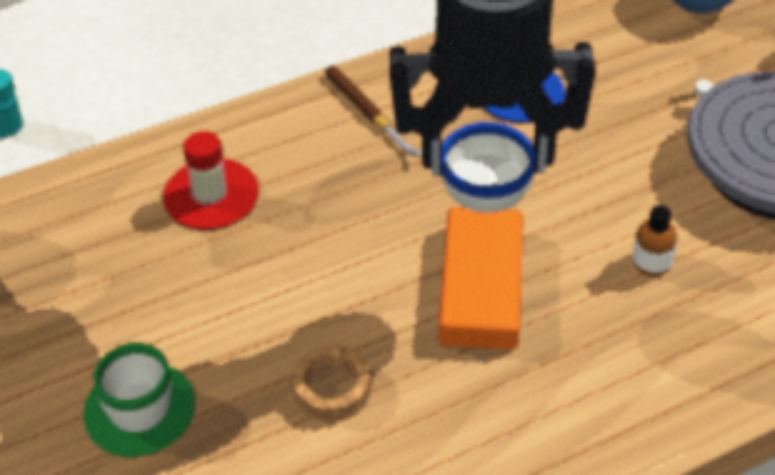

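The large well is lifted alone (488,168) and the block stays at (482,275). The small well stands centred on the green mat. Moving to the blue mat.

Call:
move_arm(
  rows=[
    [1.6,0.35,0,0,0,0,-1],
    [2.5,0.55,0,0,0,0,-1],
    [2.5,0.55,0,0,0,0,-1],
    [2.5,0.55,0,0,0,0,-1],
    [2.5,0.55,0,0,0,0,-1],
    [2.5,0.55,0,0,0,0,-1],
    [2.5,0.55,0,0,0,0,-1],
    [2.5,0.55,0,0,0,0,-1],
    [2,0.45,0,0,0,0,-1],
    [1.2,0.3,0,0,0,0,-1],
    [0,0,0,0,0,0,-1],
    [0,0,0,0,0,0,-1],
  ],
)

```text
time: 17.43
tool_pos: [0.4519, 0.1414, 0.1587]
tool_rot: [-0.0, 0.221, 0.975, -0.0]
contact_force: [1.0, -0.6, -2.3]
gripper_width: 0.771
grasp_force: 67.1
```

Run:
```python
from h import *
from plant import manip
todo(manip.state(),(.4540,.1413,.049))
```

```text
t 17.43 pos [0.4519 0.1414 0.1587] yaw_y 64.45 tilt 0.03 F [ 1.  -0.6 -2.3] w 65.6 g 67.1
delta tool cm [-0.19  0.09 10.97]
```

Call:
move_arm(
  rows=[
    [-0.2,0.1,1.5,0,0,0,-1],
    [0,0,2.5,0,0,0,-1],
    [0,0,2.5,0,0,0,-1],
    [0,0,2,0,0,0,-1],
    [0,0,1.2,0,0,0,-1],
    [0,0,0.6,0,0,0,-1],
    [0,0,0.2,0,0,0,-1],
    [0,0,0.1,0,0,0,-1],
    [0,0,0,0,0,0,-1],
  ],
)

```text
time: 18.18
tool_pos: [0.4556, 0.1414, 0.0544]
tool_rot: [0.001, 0.222, 0.975, 0.0]
contact_force: [0.7, 0.1, -2.0]
gripper_width: 0.777
grasp_force: 67.1
```

Call:
move_arm(
  rows=[
    [0,0,0.15,0,0,0,-1],
    [0,0,0.15,0,0,0,-1],
    [0,0,0,0,0,0,-1],
    [0,0,0,0,0,0,-1],
  ],
)

```text
time: 18.52
tool_pos: [0.4546, 0.1415, 0.0506]
tool_rot: [0.0, 0.221, 0.975, 0.0]
contact_force: [0.0, -0.0, -0.5]
gripper_width: 0.771
grasp_force: 67.1
```

Call:
move_arm(
  rows=[
    [0,0,0.15,0,0,0,-1],
    [0,0,0.1,0,0,0,-1],
    [0,0,0,0,0,0,-1],
    [0,0,0,0,0,0,-1],
  ],
)

```text
time: 18.85
tool_pos: [0.4548, 0.1415, 0.049]
tool_rot: [0.0, 0.221, 0.975, -0.0]
contact_force: [-2.3, -0.6, 5.9]
gripper_width: 0.776
grasp_force: 67.9
```

Seated with 5.9 N. Opening, rising and returning above the block.

Call:
move_arm(
  rows=[
    [0,0,0,0,0,0,1],
    [0,0,0,0,0,0,1],
    [0,0,0,0,0,0,1],
    [0,0,-0.5,0,0,0,1],
    [0,0,-1.5,0,0,0,1],
    [0,0,-2.5,0,0,0,1],
    [0,0,-3,0,0,0,1],
    [0,0,-3,0,0,0,1],
    [-1.6,-0.35,0,0,0,0,1],
    [-2.5,-0.55,0,0,0,0,1],
    [-2.5,-0.55,0,0,0,0,1],
    [-2.5,-0.55,0,0,0,0,1],
    [-2.5,-0.55,0,0,0,0,1],
    [-2.5,-0.55,0,0,0,0,1],
    [-2.5,-0.55,0,0,0,0,1],
    [-2.5,-0.55,0,0,0,0,1],
    [-2,-0.45,0,0,0,0,1],
    [-1.2,-0.3,0,0,0,4,1],
    [0,0,0,0,0,0,1],
    [0,0,0,0,0,0,1],
  ],
)

```text
time: 20.52
tool_pos: [0.6341, 0.0002, 0.1527]
tool_rot: [-0.0, 0.255, 0.967, 0.0]
contact_force: [-0.2, -0.2, 0.4]
gripper_width: 1.001
grasp_force: 0.0
```

Run:
```python
from h import *
from plant import manip
f=manip.grab_frame("wrist");g=manip.grab_frame("scene")
b,i=fit([(f,hull(f,"orange",(200,30,450,350)))],box(.12,.06,.015,.043),[.635,.002,-.52]); print(b.round(4),i,"y dir",90+np.degrees(b[2]))
b2,i=fit([(g,hull(g,"orange",(310,270,375,360)))],box(.12,.06,.015,.043),[.635,.002,-.52]); print(b2.round(4),i)
todo(manip.state(),(b[0],b[1],.043))
cv2.imwrite("pics/s8.png",cv2.resize(g["img"][190:390,160:460],None,fx=2.5,fy=2.5))
```

```text
[ 0.6341 -0.     -0.5511] 0.9135090427827078 y dir 58.4225543709601
[ 6.317e-01  4.000e-04 -5.507e-01] 0.9612627105029259
t 20.62 pos [0.6334 0.001  0.1526] yaw_y 60.49 tilt 0.05 F [-0.3 -0.5 -0.8] w 85.1 g 0.0
delta tool cm [-0.12 -0.06 10.96]
```

View pics/s8.png

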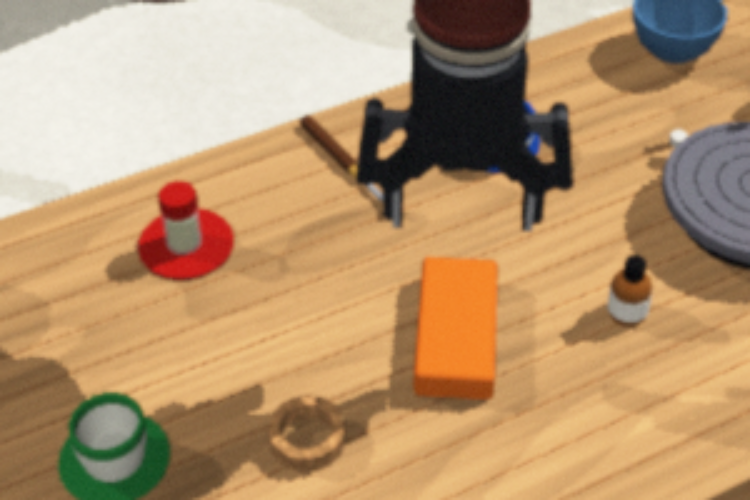

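The block lies alone at (457,325), yaw −0.55 in both views. Turning 2° and descending.

Call:
move_arm(
  rows=[
    [-0.1,-0.05,2,0,0,2,1],
    [0,0,2.5,0,0,0,1],
    [0,0,2.5,0,0,0,1],
    [0,0,2.2,0,0,0,1],
    [0,0,1.3,0,0,0,1],
    [0,0,0.8,0,0,0,1],
    [0,0,0,0,0,0,1],
    [0,0,0,0,0,0,1],
    [0,0,0,0,0,0,-1],
    [0,0,0,0,0,0,-1],
    [0,0,0,0,0,0,-1],
    [0,0,0,0,0,0,-1],
    [0,0,0,0,0,0,-1],
  ],
)

```text
time: 21.7
tool_pos: [0.6364, -0.0007, 0.0422]
tool_rot: [0.002, 0.272, 0.962, 0.0]
contact_force: [-0.4, -0.2, 6.3]
gripper_width: 0.687
grasp_force: 68.3
```

Run:
```python
from h import *
from plant import manip
todo(manip.state(),(.634,.287,.16))
```

```text
t 21.7 pos [ 0.6364 -0.0007  0.0422] yaw_y 58.4 tilt 0.21 F [-0.4 -0.2  6.3] w 58.4 g 68.3
delta tool cm [ 15.24  24.4  -11.8 ]
```

Held at ≈ 60 mm. Lifting well clear of the bottle and crossing to the turntable.

Call:
move_arm(
  rows=[
    [0,0,-0.5,0,0,0,-1],
    [0,0,-1.5,0,0,0,-1],
    [0,0,-2.5,0,0,0,-1],
    [0,0,-2.7,0,0,0,-1],
    [0,0,-2.7,0,0,0,-1],
    [0,0,-2,0,0,0,-1],
    [1.2,2,0,0,0,0,-1],
    [1.7,2.7,0,0,0,0,-1],
    [1.7,2.7,0,0,0,0,-1],
    [1.7,2.7,0,0,0,0,-1],
    [1.7,2.7,0,0,0,0,-1],
    [1.7,2.7,0,0,0,0,-1],
    [1.7,2.7,0,0,0,0,-1],
    [1.7,2.7,0,0,0,0,-1],
    [1.3,2.1,0,0,0,0,-1],
    [0.8,1.3,0,0,0,0,-1],
    [0,0,0,0,0,0,-1],
    [0,0,0,0,0,0,-1],
    [0,0,0,0,0,0,-1],
  ],
)

```text
time: 23.28
tool_pos: [0.6326, 0.285, 0.1587]
tool_rot: [-0.0, 0.273, 0.962, -0.001]
contact_force: [0.3, -0.2, -3.1]
gripper_width: 0.682
grasp_force: 67.4
```

Run:
```python
from h import *
from plant import manip
s=manip.state(); todo(s,(.636,.286,.0822))
f=manip.grab_frame("scene"); z=s["tool_pos"][2]-.0272
print(fit([(f,hull(f,"orange",(370,190,560,320)))],box(.12,.06,z,z+.028),[.635,.287,-.55]))
cv2.imwrite("pics/s9.png",f["img"][120:340,260:580])
```

```text
t 23.28 pos [0.6326 0.285  0.1587] yaw_y 58.36 tilt 0.06 F [ 0.3 -0.2 -3.1] w 58.0 g 67.4
delta tool cm [-0.24  0.27  7.65]
(array([ 0.66604813,  0.24163256, -1.04206102]), np.float64(0.5711634322037004))
```

View pics/s9.png

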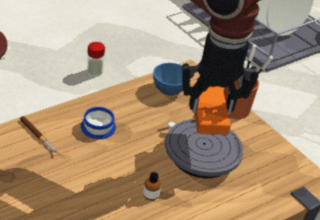

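The block hangs level over the turntable at (212,110) of the crop, and the large well sits in the blue mat at (98,122). The brush pot skewed the block fit, so I rely on the TCP offset instead. Lowering.

Call:
move_arm(
  rows=[
    [-0.25,0.2,1.5,0,0,0,-1],
    [0,0,2,0,0,0,-1],
    [0,0,1.8,0,0,0,-1],
    [0,0,1,0,0,0,-1],
    [0,0,0.5,0,0,0,-1],
    [0,0,0.3,0,0,0,-1],
    [0,0,0,0,0,0,-1],
    [0,0,0,0,0,0,-1],
  ],
)

```text
time: 24.0
tool_pos: [0.6365, 0.2865, 0.0888]
tool_rot: [0.001, 0.272, 0.962, 0.0]
contact_force: [0.9, 0.3, -2.6]
gripper_width: 0.685
grasp_force: 67.3
```

Call:
move_arm(
  rows=[
    [0,0,0.15,0,0,0,-1],
    [0,0,0.15,0,0,0,-1],
    [0,0,0,0,0,0,-1],
    [0,0,0,0,0,0,-1],
  ],
)

```text
time: 24.33
tool_pos: [0.6359, 0.2866, 0.0851]
tool_rot: [0.0, 0.272, 0.962, 0.0]
contact_force: [-0.2, -0.0, -2.9]
gripper_width: 0.684
grasp_force: 67.3
```

Call:
move_arm(
  rows=[
    [0,0,0.15,0,0,0,-1],
    [0,0,0.15,0,0,0,-1],
    [0,0,0.05,0,0,0,-1],
    [0,0,0,0,0,0,-1],
    [0,0,0,0,0,0,-1],
  ],
)

```text
time: 24.75
tool_pos: [0.636, 0.2867, 0.0822]
tool_rot: [0.0, 0.272, 0.962, 0.0]
contact_force: [-3.3, -1.1, 3.7]
gripper_width: 0.682
grasp_force: 68.0
```

Seated (3.7 N up). Opening, rising and backing off for the final check.

Call:
move_arm(
  rows=[
    [0,0,0,0,0,0,1],
    [0,0,0,0,0,0,1],
    [0,0,0,0,0,0,1],
    [0,0,0,0,0,0,1],
    [0,0,-1,0,0,0,1],
    [0,0,-2,0,0,0,1],
    [0,0,-3,0,0,0,1],
    [0,0,-3,0,0,0,1],
    [0,0,-3,0,0,0,1],
    [0,-2,0,0,0,0,1],
    [0,-3,0,0,0,0,1],
    [0,-3.5,0,0,0,0,1],
    [0,-3.5,0,0,0,0,1],
    [0,-3.5,0,0,0,0,1],
    [0,-3,0,0,0,0,1],
    [0,-2,0,0,0,0,1],
    [0,0,0,0,0,0,1],
    [0,0,0,0,0,0,1],
  ],
)

```text
time: 26.25
tool_pos: [0.5284, 0.1113, 0.2023]
tool_rot: [0.001, 0.273, 0.962, 0.0]
contact_force: [0.4, -0.1, 0.1]
gripper_width: 1.002
grasp_force: 0.0
```

Run:
```python
from h import *
from plant import manip
t=manip.grab_frame("top");s=manip.grab_frame("scene"); todo(manip.state(),None)
def tr(n,f,c,r,sh,q):
    try: print(n,[x.round(4) if hasattr(x,"round") else x for x in fit([(f,hull(f,c,r))],sh,q)])
    except Exception as e: print(n,e)
tr("block top",t,"orange",(155,125,232,202),box(.12,.06,.055,.083),[.634,.287,-.55])
tr("block sc",s,"orange",(420,225,510,300),box(.12,.06,.055,.083),[.634,.287,-.55])
tr("small top",t,"green",(435,140,485,200),cyl(.04,.015,.019),[.6165,-.27])
tr("table",t,"grey",(150,120,238,207),cyl(.08,.047,.055),[.634,.287])
cv2.imwrite("pics/t10.png",np.vstack([t["img"][110:310,90:570],s["img"][160:400,90:570]]))
```

```text
t 26.35 pos [0.5289 0.1123 0.2021] yaw_y 58.41 tilt 0.08 F [-0.9 -0.1 -0.1] w 84.7 g 0.0
block top [array([ 0.6302,  0.2915, -0.6087]), np.float64(0.492)]
block sc [array([ 0.6319,  0.2892, -0.6031]), np.float64(0.9026)]
small top [array([ 0.6161, -0.2701]), np.float64(0.9619)]
table [array([0.6342, 0.291 ]), np.float64(0.4713)]
```

View pics/t10.png

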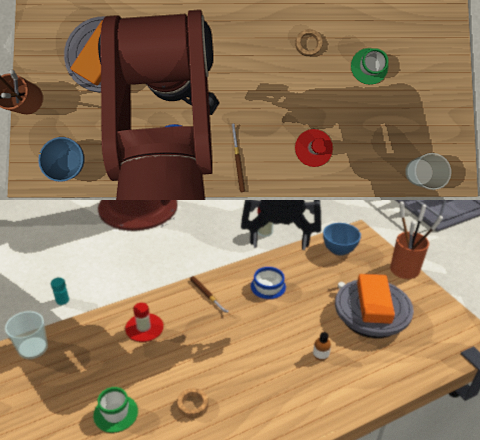

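All pieces are standing where they should. As a last check I overlay outlines predicted for perfectly centred pieces, using each camera's own mat fits.

Run:
```python
from h import *
from plant import manip
t=manip.grab_frame("top");s=manip.grab_frame("scene")
def ov(f,items,c,w):
    S=8; x,y=c; im=cv2.resize(f["img"][y-w:y+w,x-w:x+w],(2*w*S,2*w*S),interpolation=cv2.INTER_CUBIC)
    for X,col in items:
        p=(proj(f,X)-[x-w-.5,y-w-.5])*S
        cv2.polylines(im,[p.astype(np.int32)],True,col,1)
    return cv2.resize(im,(260,290) if 0 else (266,266))
c=lambda q,r,z:cyl(r,z,z)(q)[:60]
A,B=(255,255,0),(0,255,255)
o=[]
for f,gq,rq,bq,tq,px in((s,(.6171,-.2729),(.4433,-.1516),(.4535,.1402),(.635,.2855),[(205,368),(234,285),(358,244),(464,265)]),(t,(.6159,-.27),(.4421,-.1486),None,None,[(460,174),(404,258)])):
    o.append(ov(f,[(c(gq,.026,.061),A),(c(gq,.04,.019),B)],px[0],32))
    o.append(ov(f,[(c(rq,.015,.077),A),(c(rq,.04,.019),B)],px[1],32))
    if bq:
        o.append(ov(f,[(c(bq,.034,.049),A),(c(bq,.04,.019),B)],px[2],32))
        X=box(.12,.06,.055,.083)([*tq,-.55])[[4,5,7,6]]
        o.append(ov(f,[(c(tq,.08,.055),B),(X,A)],px[3],50))
cv2.imwrite("pics/o11.png",np.vstack([np.hstack(o[:3]),np.hstack(o[3:])]))
```

```text
(no output)
```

View pics/o11.png

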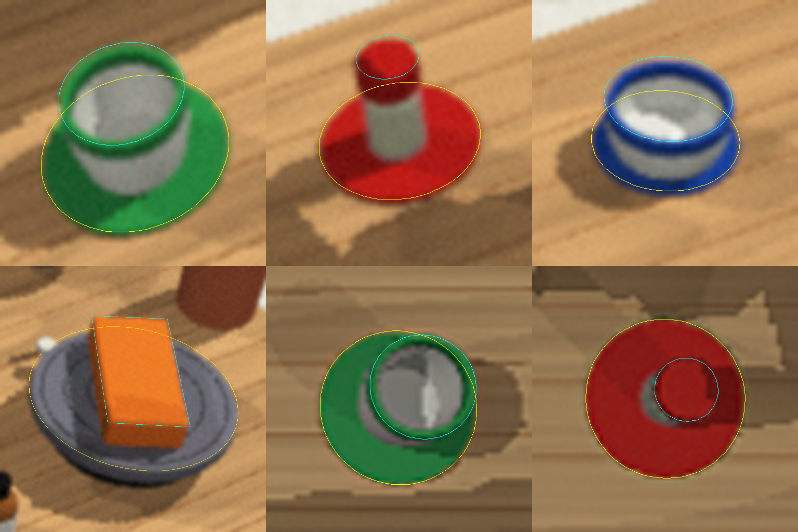

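The overlays match the rims, the cap and the block top to within about 3 mm, so everything is centred. Handing in.

```bash
python3 -c "
from plant import manip
print(manip.job_done())"
```

```text
the job is handed in; nothing more can be done
None
```

The pile is apart and handed in: jar on the red mat, small well on green, large well on blue, block on the turntable. Each looked within about 3 mm of its centre in the last pictures. The burnisher and tea bowl were left alone; the hand-in gave no verdict.

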